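# Uncover the code card and aim the scanner at it

## Task

At the packing bench, first slide the flat cover of the sloped stand all the way open, so that the code card in the compartment lies bare. Then draw the stick scanner up out of its dock, tip it over so that its window looks squarely at the middle of the card from about 70 mm away, and finish while holding it still there, in the gripper and touching neither stand nor card. Leave the carton, the tape roll and the label roll where they are.

Things in the scene. Friction and masses are not known exactly. Their poses are not given: they have to be found in the camera images.
- stand: Fixed sloped stand, base 130 x 280 mm, 135 mm high. Origin: on the table under the deck middle; z up, y along the cover track, low side of the slope at -x, facing the robot. Deck slopes 35 degrees: outward normal (-sin35, 0, cos35) in this frame, middle 85 mm up. Its -y half is a 14 mm deep compartment, its +y half solid. Guide lips 11 mm high run along its low and high edges.
- cover (a joint): Slide position in m of the flat white cover (114 mm up the slope x 130 mm along the track x 5 mm) on the stand: 0 closed over the compartment, 0.13 fully open (end stop), moving along the stand's +y. It starts somewhere between 0 and 0.025. Friction about 2 N; it stays where it is left.
- cover_tab (a point): Middle of the top of the black tab at the cover's centre: a ridge 12 mm thick along the track, 40 mm long up the slope, standing 30 mm out of the cover at right angles to it. Axes: x up the slope, y along the track (opening direction), z out of the slope. Moves with the cover.
- card: White code card with black bars, 84 x 84 x 2 mm, fixed on the compartment's floor under the closed cover. Origin: centre of its underside, 68 mm to -y of the deck's middle, 15 mm below the cover's underside; z out of the slope (the way the card faces), x up the slope, y along the track.
- dock: Fixed black scanner dock: base plate 100 x 120 x 10 mm, on it a box 74 x 96 mm, top 60 mm above the table, with an open pocket in the top 42 x 64 mm, 50 mm deep (floor 10 mm above the table). Origin: centre of its underside; z up. It may stand left or right of the stand.
- scanner: Loose grey stick scanner, 145 mm long, 0.13-0.25 kg, standing window down in the dock's pocket (3 mm play all round). Head 36 (x) x 58 (y) mm, 40 mm tall; above it a flat-sided handle 30 (x) x 34 (y) mm to the top, 95 mm standing out of the dock. Origin: centre of the window, on the head's underside; z along the handle away from the window: it looks along its own -z.
- carton: Bystander: small closed cardboard carton 100 x 130 x 70 mm on the table, on the other side of the stand from the dock. Origin: centre of its underside.
- tape_roll: Bystander: roll of packing tape standing flat on the table, 96 mm across, 48 mm high, between robot and stand. Origin: centre of its underside.
- label_roll: Bystander: roll of paper labels, 90 mm across, 60 mm high, on the table on the left, level with the stand. Origin: centre of its underside.
Mind the look-alikes: they are no part of the job. Of the things shaped like the dock, the black one is meant. Of the things that look like the scanner, the smaller one is meant.

How it is judged:
By the outcome, as a careful person would: the job done as asked, in the order asked, and still so for the second after the job is handed in, while the arm keeps its last pose, push and grip.
It also fails if it takes over 45 s, if anything falls off the work surface, if the arm or the gripper's body presses on something with over 40 N, if the wrist force passes 120 N, or if a joint passes its speed limit or range.

## Robot

A 7-joint arm with a two-finger parallel gripper is mounted at the origin on the work surface. World frame = base frame: x ahead of the robot, y to its left, z up, the work surface at z = 0. Lengths are in m, angles in rad, forces in N, time in s.
With the tool pointing down it reaches from about 0.4 to 0.85 m from the base axis. Payload 10.4 kg.
Tool frame: the origin (TCP) lies at the very end of the fingers, on their centre line; the grasp point (between the pads) lies 19 mm behind it (grip_point_offset is the distance from the TCP to the grasp point, in m); z points along the fingers, y is the line along which they close (so a half turn about z gives the same grasp; the last joint's range is limited). The gripper opens to 87 mm and grips with 3 to 60 N. Pads are 19 mm wide; open, the fingers measure 117 mm over their backs; the gripper's body (75 mm by 190 mm) begins 51 mm behind the grasp point.
Start: joints at [1.22, 0.332, -0.065, 1.46, 0.022, 1.35, -0.088], TCP at [0.201, -0.592, 0.184] pointing down, gripper open.
Joint ranges: [-2.6, 2.6], [-0.5, 2.12], [-1.47, 1.34], [0.16, 2.42], [-1.27, 4.41], [0.06, 2.06], [-2.6, 2.6]. Speed limits (rad/s): [2.22, 2.22, 2.79, 2.79, 3.14, 3.14, 3.14].

## Interface

Orientations are given as a unit quaternion [x, y, z, w].
In Python, from bench import * gives the robot as it stands.
- The arm moves only by the tool play_rows, never from a script. Its argument "increments" is text: rows parted by semicolons, each of 7 numbers parted by spaces: the turn, a rotation vector about the tool's x, y, z in rad, then the shift along the tool's x, y, z in m, then the opening, from 0 (shut) to 1 (fully open). A call has 1 to 8 rows; each row is the pose to reach, as a shift and turn from the pose commanded when the call began, along the tool's axes at that moment; what a row does not reach only later rows make up. A row lasts 1/10 s, in which the tool goes at most 50 mm and 8.59 degrees, less where a joint would pass 70% of its speed; a pose out of reach is approached as far as the arm can. A call with a gripper value outside its range is refused whole. The fingers move at their own pace and stop on an object; "grip_force" is the grip in N (left out, the last holds). Time passes only in rows, so rows that repeat a pose let the fingers close. It gives the time, the measured TCP pose, the force, the opening and the grip force at its end, in the units of the state.
- read_state(): the state, without advancing time (a new reading comes with each control period).
- camera(name): name is "scene" or "top"; returns a dict with "color" (420x560x3 uint8, red, green, blue), "fx", "fy", "cx", "cy" (pixels), "camera_from_world" (4x4, takes a point from world to camera coordinates). Camera axes: x right, y down, z forward; pixel columns grow to the right and rows downward; lengths in m; the calibration is good to about 2 mm. A picture is of the moment at which its call begins. There is no depth.
- close_job(): hands the job in; it is judged then, once.
The state is a dict: "time": time; "joint_positions": joint angles; "joint_vel": joint speeds; "joint_torque": joint torques, N m; "ee_pos": TCP position; "eef_rot": TCP orientation; "ft_force": force on the tool from outside, world axes, zero at the start; "torque": the same for the moment, N m; "width": finger opening in m; "grip_force": force on a finger pad.
Only numpy, scipy, OpenCV 4.12 (cv2) and the standard library are available. Lean on these libraries where they do the work, as an engineer would, in place of code of your own. Each camera call takes 0.05 s, during which the arm holds its last target. There are 200 camera calls.

## Working session

There is one attempt and no reset: what is moved stays moved. The work goes in short steps, Python scripts to look and compute and a tool call to move; the robot and the scene stay as the last step left them, time stands still between calls to the robot, and variables do not carry over. Pictures are saved under pics/ and viewed, at most 10 in all, crops included, and the job is handed in when it is done.

Besides the shell and the picture viewer there is one more tool, called after ">>>" as name(argument=value, ...) on one line, values as JSON. play_rows: Moves the arm, as the interface text tells. Its arguments: {"type":"object","properties":{"increments":{"type":"string"},"grip_force":{"type":"number"}},"required":["increments"]}

```bash
mkdir -p pics; ls; python3 - <<'E'
from bench import *
import cv2,numpy as np
for n in ("scene","top"):
    c=camera(n); cv2.imwrite(f"pics/{n}0.png",c["color"][:,:,::-1]); np.savez(f"{n}0.npz",**c)
    print(n,c["fx"],c["fy"],c["cx"],c["cy"]); print(np.round(c["camera_from_world"],4).tolist())
s=read_state(); print({k:np.round(v,3).tolist() for k,v in s.items()})
E
```

```text
pics
scene 386.58322101006576 386.58322101006576 278.54529070858933 212.89129879658256
[[-0.4945, 0.869, 0.0164, 0.2003], [0.5059, 0.3031, -0.8076, -0.187], [-0.7068, -0.3911, -0.5895, 1.3605], [0.0, 0.0, 0.0, 1.0]]
top 484.03621426729666 484.03621426729666 285.22223848249894 204.72469096633475
[[0.0071, -0.9998, -0.0178, 0.0969], [-0.9969, -0.0057, -0.078, 0.5239], [0.0779, 0.0183, -0.9968, 1.3282], [0.0, 0.0, 0.0, 1.0]]
{'time': 0.1, 'joint_positions': [1.22, 0.333, -0.065, 1.461, 0.022, 1.35, -0.088], 'joint_vel': [0.0, -0.002, -0.0, -0.001, 0.001, 0.0, -0.001], 'joint_torque': [0.002, -62.455, 0.025, -39.071, -0.061, 0.037, 0.0], 'ee_pos': [0.201, -0.591, 0.183], 'eef_rot': [0.987, 0.163, -0.0, -0.001], 'ft_force': [-0.417, -0.55, 0.038], 'torque': [-0.018, 0.0, 0.004], 'grip_force': 0.0, 'width': 0.087}
```

View pics/scene0.png

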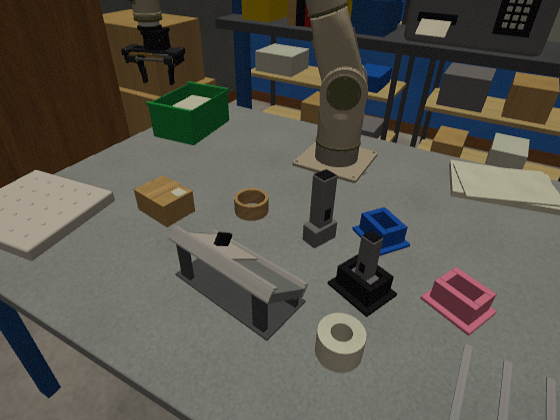

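View pics/top0.png

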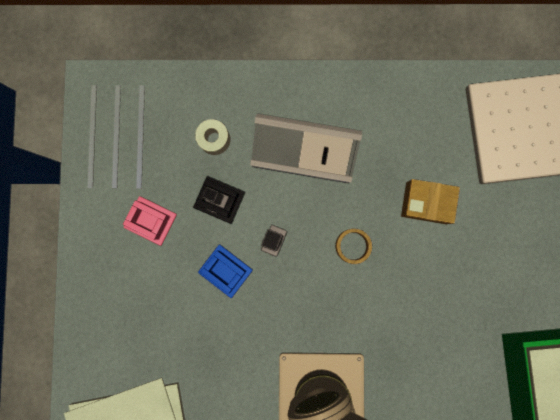

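The top view (+x up, +y left) shows the stand at about (305,148) with the tab at (325,155). The black dock with the smaller scanner is at (218,199), and the larger decoy scanner stands at (273,240). The carton, tape roll and label roll are at (432,201), (354,246) and (211,135). I'll zoom in next.

```bash
python3 - <<'E'
import cv2,numpy as np
t=cv2.imread("pics/top0.png")[105:255,185:375]; cv2.imwrite("pics/tc.png",cv2.resize(t,None,fx=4,fy=4,interpolation=cv2.INTER_CUBIC))
t=cv2.imread("pics/scene0.png")[165:330,160:410]; cv2.imwrite("pics/sc.png",cv2.resize(t,None,fx=3.2,fy=3.2,interpolation=cv2.INTER_CUBIC))
E
cat > h.py <<'E'
import numpy as np,cv2
from scipy.spatial.transform import Rotation as R
def load(n,i=0): return dict(np.load(f"{n}{i}.npz"))
def ray(c,uv):
    T=c["camera_from_world"]; d=np.array([(uv[0]-c["cx"])/c["fx"],(uv[1]-c["cy"])/c["fy"],1.])
    return -T[:3,:3].T@T[:3,3], T[:3,:3].T@d
def onz(c,uv,z):
    o,d=ray(c,uv); return o+d*(z-o[2])/d[2]
def tri(r1,r2):
    A=[];b=[]
    M=np.zeros((3,3));v=np.zeros(3)
    for o,d in (r1,r2):
        d=d/np.linalg.norm(d);P=np.eye(3)-np.outer(d,d);M+=P;v+=P@o
    p=np.linalg.solve(M,v)
    return p,[np.linalg.norm(np.cross(p-o,d/np.linalg.norm(d))) for o,d in (r1,r2)]
def proj(c,p):
    T=c["camera_from_world"]; q=T[:3,:3]@np.asarray(p)+T[:3,3]
    return np.array([c["fx"]*q[0]/q[2]+c["cx"],c["fy"]*q[1]/q[2]+c["cy"]])
E
```

```text
(no output)
```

View pics/tc.png

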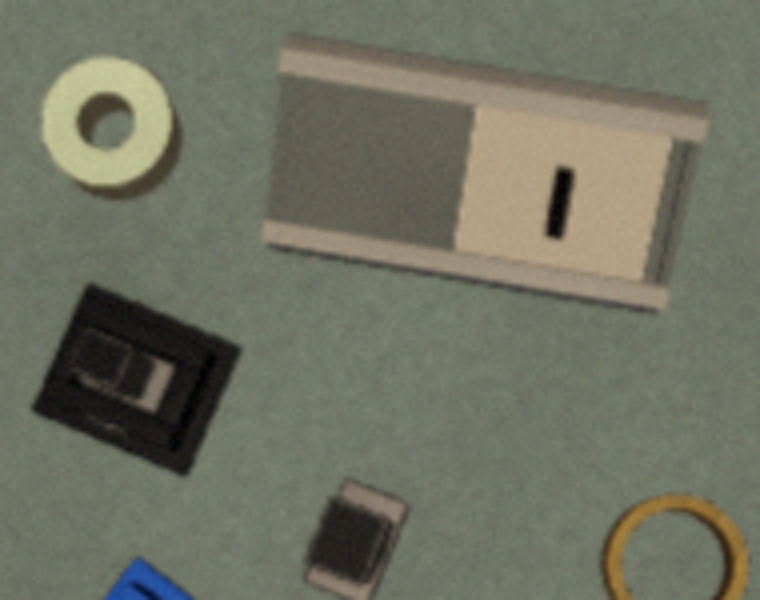

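View pics/sc.png

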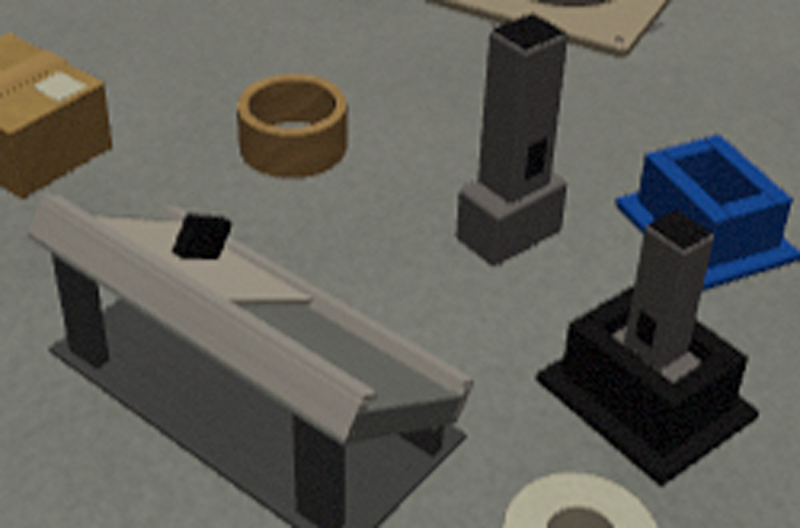

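The top crop shows the dock base corners at crop pixels (92,284), (242,347), (187,476) and (33,410), and the scanner cap at about (100,357). The tab top is near (560,203). The stand's lip outer corners are at (285,47), (706,113), (660,308) and (265,240). In the scene crop the cap centre is near (680,231) and the tab top is near (203,225).

```bash
python3 - <<'E'
from h import *
from scipy.optimize import least_squares
T=load("top");S=load("scene")
t=lambda u,v:(185+(u+.5)/4-.5,105+(v+.5)/4-.5); s=lambda u,v:(160+(u+.5)/3.2-.5,165+(v+.5)/3.2-.5)
r=lambda x:np.round(x,4).tolist()
# dark tab mask centroid in top
g=cv2.cvtColor(T["color"],cv2.COLOR_RGB2GRAY); m=(g[140:170,315:335]<60).astype(np.uint8)
ct=cv2.minAreaRect(cv2.findContours(m,0,1)[0][0]); M=cv2.moments(m); print("tab px",M["m10"]/M["m00"]+315,M["m01"]/M["m00"]+140,ct)
tp=(M["m10"]/M["m00"]+315,M["m01"]/M["m00"]+140)
print("tab on z=.1145",r(onz(T,tp,.1145)))
f=lambda p:np.concatenate([proj(T,[p[0]+np.cos(p[2])*x-np.sin(p[2])*y,p[1]+np.sin(p[2])*x+np.cos(p[2])*y,z])-uv for (x,y,z),uv in
 zip([(.0523,.14,.135),(.0523,-.14,.135),(-.065,-.14,.053),(-.065,.14,.053)],[t(285,47),t(706,113),t(660,308),t(265,240)])])
q=least_squares(f,[.65,-.05,0]); print("stand",r(q.x),r(q.fun))
c,sn=np.cos(q.x[2]),np.sin(q.x[2]); d=onz(T,tp,.1145)[:2]-q.x[:2]; print("tab in stand",c*d[0]+sn*d[1],-sn*d[0]+c*d[1])
# dock
P=np.array([onz(T,t(*k),.01) for k in [(92,284),(242,347),(187,476),(33,410)]]);print("dock",r(P.mean(0)),[r(np.linalg.norm(P[i]-P[i-1])) for i in range(4)])
e=(P[1]-P[0])+(P[2]-P[3]);f2=(P[0]-P[3])+(P[1]-P[2]);print("dock long dir deg",np.degrees(np.arctan2(-e[1],-e[0])),np.degrees(np.arctan2(f2[1],f2[0])))
print("cap on z=.155",r(onz(T,t(100,357),.155)),"tri",tri(ray(T,t(100,357)),ray(S,s(680,231))), "scene z.155",r(onz(S,s(680,231),.155)))
print("tab tri",tri(ray(T,tp),ray(S,s(203,236))))
for n,p in [("decoy",(350,540)),("label",(107,121)),("tape",(675,565))]: print(n,r(onz(T,t(*p),.06)))
print("carton",r(onz(T,(432,201),.07)))
E
```

```text
tab px 324.3333333333333 155.3015873015873 ((9.292000770568848, 15.144001007080078), (3.8460373878479004, 16.27857780456543), 10.30484676361084)
tab on z=.1145 [0.6461, -0.0027, 0.1145]
stand [0.6714, 0.0488, -0.1625] [-0.9817, -0.7366, 0.721, 0.2994, 1.2505, 0.1528, -0.9969, 0.2677]
tab in stand -0.016630818943630048 -0.05488959879348423
dock [0.5382, 0.2868, 0.01] [0.0982, 0.1158, 0.0986, 0.1187]
dock long dir deg 67.4036116237599 -23.160268063704027
cap on z=.155 [0.5392, 0.2887, 0.155] tri (array([0.53911283, 0.28897343, 0.1551378 ]), [np.float64(0.00026511945866195056), np.float64(0.0002651194586619998)]) scene z.155 [0.5388, 0.2892, 0.155]
tab tri (array([ 0.6478169 , -0.00313506,  0.10422858]), [np.float64(0.00022905191124762692), np.float64(0.00022905191124760187)])
decoy [0.4258, 0.1342, 0.06]
label [0.7115, 0.3038, 0.06]
tape [0.4106, -0.0841, 0.06]
carton [0.5317, -0.2931, 0.07]
```

>>> play_rows(increments="0 0 0.12 0.04 -0.025 -0.04 0;0 0 0.24 0.08 -0.05 -0.04 0;0 0 0.36 0.12 -0.075 -0.04 0;0 0 0.49 0.16 -0.10 -0.04 0;0 0 0.49 0.20 -0.125 -0.04 0;0 0 0.49 0.24 -0.15 -0.04 0;0 0 0.49 0.28 -0.175 -0.04 0;0 0 0.49 0.31 -0.20 -0.04 0")

```text
time: 0.9
ee_pos: [0.4318, -0.3, 0.2236]
eef_rot: [0.997, -0.08, -0.0, -0.0]
ft_force: [0.3, -0.6, -0.2]
width: 0.0307
grip_force: 0.0
```

```bash
cat >> h.py <<'E'
def to(s,pos,Rt):
    R0=R.from_quat(s["eef_rot"]); print("now",np.round(s["ee_pos"],4),"t",s["time"],"F",np.round(s["ft_force"],1),"w",round(float(s["width"]),4),"g",s["grip_force"])
    print("rot",np.round((R0.inv()*Rt).as_rotvec(),4),"shift",np.round(R0.inv().apply(np.array(pos)-s["ee_pos"]),4))
def down(a): # tool down, tool x at world angle a
    return R.from_matrix(np.array([[np.cos(a),np.sin(a),0],[np.sin(a),-np.cos(a),0],[0,0,-1]]))
E
python3 - <<'E'
from bench import *
from h import *
to(read_state(),[.642,-.043,.20],down(-.1625))
E
```

```text
now [ 0.4318 -0.3     0.2236] t 0.9 F [ 0.3 -0.6 -0.2] w 0.0307 g 0.0
rot [-0.0005  0.0001  0.0021] shift [ 0.1664 -0.2872  0.0237]
```

>>> play_rows(increments="0 0 0 0.025 -0.045 0 0;0 0 0 0.05 -0.09 0 0;0 0 0 0.075 -0.135 0 0;0 0 0 0.10 -0.18 0 0;0 0 0 0.125 -0.22 0 0;0 0 0 0.15 -0.26 0 0;0 0 0 0.166 -0.287 0.02 0;0 0 0 0.166 -0.287 0.024 0")

```text
time: 1.7
ee_pos: [0.641, -0.0402, 0.1965]
eef_rot: [0.997, -0.078, -0.002, -0.002]
ft_force: [-0.5, 0.9, -0.5]
width: 0.0008
grip_force: 0.0
```

```bash
python3 - <<'E'
from bench import *
from h import *
for n in ("scene","top"):
    c=camera(n); np.savez(f"{n}1.npz",**c)
    a=c["color"][:,:,::-1]; a=a[165:330,160:410] if n=="scene" else a[100:260,220:400]
    a=cv2.resize(a,(400,300),interpolation=cv2.INTER_CUBIC); 
    b=a if n=="scene" else np.hstack([b,a])
cv2.imwrite("pics/p1.png",b)
to(read_state(),[.642,-.043,.10],down(-.1625))
E
```

```text
now [ 0.6399 -0.0456  0.1981] t 1.8 F [ 0.8 -0.4 -0.7] w 0.0004 g 0.0
rot [0.0002 0.003  0.0017] shift [ 0.002  -0.0029  0.0981]
```

View pics/p1.png

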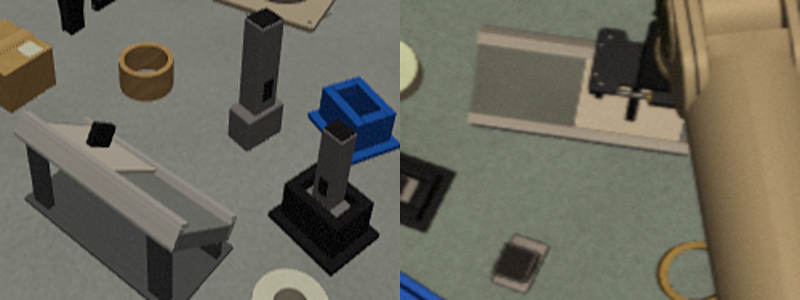

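The scene half of the picture shows the fingers' lower end near crop pixel (72,32), a little higher than I expected. I'll check that against the projected TCP before I lower.

```bash
python3 - <<'E'
from h import *
S=load("scene",1);T=load("top",1)
p=[.641,-.0402,.1965]; print(proj(S,p),proj(T,p))
a=S["color"][100:260,160:300,::-1]; a=cv2.resize(a,None,fx=3.5,fy=3.5,interpolation=cv2.INTER_CUBIC)
b=T["color"][100:180,290:390,::-1]; b=cv2.resize(b,None,fx=3,fy=3,interpolation=cv2.INTER_CUBIC)
c=np.zeros((560,490+300,3),np.uint8);c[:,:490]=a[:560];c[:240,490:]=b
c=cv2.convertScaleAbs(c,alpha=1.8,beta=10)
cv2.imwrite("pics/p2.png",c)
E
```

```text
[207.48836288 196.78772809] [341.82866329 151.37635244]
```

View pics/p2.png

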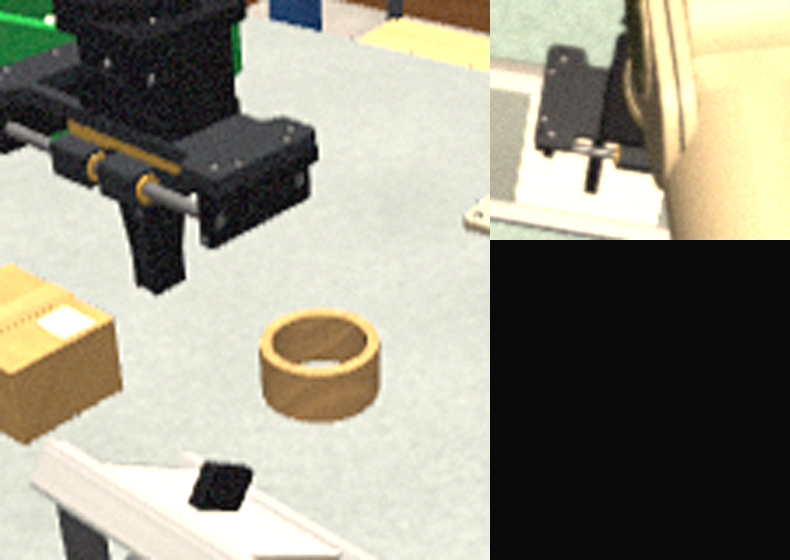

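```bash
python3 - <<'E'
from bench import *
from h import *
def low(c):
    g=cv2.cvtColor(c["color"],cv2.COLOR_RGB2GRAY)[165:228,195:216]<45
    r=np.where(g.any(1))[0]; return [(int(k)+165,int(g[k].sum()),round(float(np.where(g[k])[0].mean())+195,1)) for k in r[-4:]]
print(low(load("scene",1)))
c=camera("scene"); np.savez("scene2.npz",**c); print(low(c))
s=read_state(); print(s["ee_pos"],s["time"],proj(c,s["ee_pos"]))
E
```

```text
[(180, 12, 204.5), (181, 10, 203.5), (182, 6, 204.5), (183, 2, 204.5)]
[(179, 12, 202.5), (180, 8, 202.5), (181, 4, 202.5), (182, 1, 202.0)]
[ 0.64001742 -0.04697365  0.19927449] 1.85 [205.07940629 194.53240203]
```

```bash
python3 - <<'E'
from h import *
T=load("top",1);S=load("scene",0)
for z in (.27,.29,.31): print(z,onz(T,(308,132),z))
for k in (-.051,.051): print(proj(S,np.array([.201,-.591,.183])+k*np.array([.322,-.948,0])))
g=cv2.cvtColor(S["color"],cv2.COLOR_RGB2GRAY)
for v in range(70,100,2): print(v,''.join('#' if x<35 else '.' for x in g[v,120:195]))
c=load("scene",2); 
for z in (.20,.21,.22,.23,.24): print(z,onz(c,(202.5,182),z))
E
```

```text
0.27 [0.67176038 0.04456388 0.27      ]
0.29 [0.66713482 0.04513034 0.29      ]
0.31 [0.66250927 0.04569681 0.31      ]
[174.37757133  95.29597618]
[146.76865544  92.93120299]
70 ....................######......................######.....................
72 ....................######......................######.....................
74 .....................######.....................######.....................
76 ......................######.....................#####.....................
78 ......................######.....................#####.....................
80 .......................#####.....................#####.....................
82 .......................####......................######....................
84 ..................................................###......................
86 ...........................................................................
88 ................................................................#.#.#......
90 .........................................................###...............
92 ......................................................##.#....#.#.###......
94 ....................................................##.##..##...#...####..#
96 #............................................#........#....#.#.##.##.......
98 #........................................#.#.#.#..#...##.#...####..........
0.2 [ 0.60435683 -0.08221936  0.2       ]
0.21 [ 0.61666285 -0.07111981  0.21      ]
0.22 [ 0.62896887 -0.06002025  0.22      ]
0.23 [ 0.64127489 -0.04892069  0.23      ]
0.24 [ 0.65358091 -0.03782114  0.24      ]
```

Both views put the visible fingertip about 30 mm above the reported TCP. I'll descend carefully and let contact force and pictures settle it.

>>> play_rows(increments="0 0.003 0.002 0.002 -0.002 0.02 0;0 0.003 0.002 0.002 -0.002 0.04 0;0 0.003 0.002 0.002 -0.002 0.06 0;0 0.003 0.002 0.002 -0.002 0.08 0;0 0.003 0.002 0.002 -0.002 0.09 0;0 0.003 0.002 0.002 -0.002 0.095 0;0 0.003 0.002 0.002 -0.002 0.095 0")

```text
time: 2.55
ee_pos: [0.6428, -0.0453, 0.1052]
eef_rot: [0.997, -0.082, 0.002, 0.0]
ft_force: [0.4, 0.3, 0.1]
width: 0.0004
grip_force: 0.0
```

```bash
python3 - <<'E'
from bench import *
from h import *
c=camera("scene"); np.savez("scene3.npz",**c); s=read_state()
to(s,[.642,-.043,.10],down(-.1625)); print(proj(c,s["ee_pos"]))
a=c["color"][150:270,150:300,::-1]; a=cv2.resize(a,None,fx=4,fy=4,interpolation=cv2.INTER_CUBIC)
cv2.imwrite("pics/p3.png",cv2.convertScaleAbs(a,alpha=1.8,beta=10))
E
```

```text
now [ 0.6431 -0.045   0.1058] t 2.6 F [-0.3  0.2  0.9] w 0.0004 g 0.0
rot [ 0.0001 -0.004  -0.0023] shift [-0.0015 -0.0018  0.0057]
[208.92992338 230.52899658]
```

View pics/p3.png

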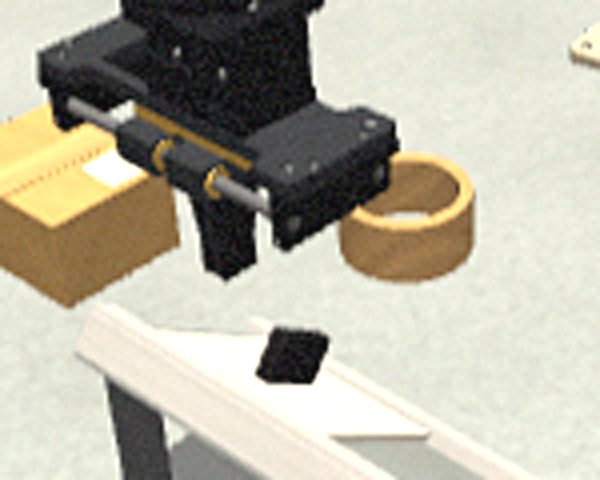

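```bash
python3 - <<'E'
from h import *
S=load("scene",3)
for z in (.15,.175,.2,.22): print(z,proj(S,[.695,.043,z]),proj(S,[.675,.043,z]),proj(S,[.643,-.045,z]))
# robot base plate corners sanity: z~0
T=load("top",0)
for uv in [(281,354),(363,354)]: print(onz(T,uv,.01))
for uv in [(377,157),(327,149),(295,158),(354,178)]: print("scene",onz(S,uv,.01))
E
```

```text
0.15 [226.149594   241.46008518] [232.01498739 235.91475395] [207.11831764 214.50359041]
0.175 [225.33056961 231.60446539] [231.32435878 226.13458845] [206.02848917 205.01870548]
0.2 [224.47868028 221.35336964] [230.60654065 215.96938509] [204.89879218 195.18684078]
0.22 [223.77215504 212.85149321] [230.01161341 207.54447074] [203.96483725 187.05853867]
[0.11299765 0.10916514 0.01      ]
[ 0.11548693 -0.115377    0.01      ]
scene [-0.07762457  0.1239905   0.01      ]
scene [-0.04211852 -0.05204662  0.01      ]
scene [ 0.07968705 -0.11946073  0.01      ]
scene [0.10074586 0.10561299 0.01      ]
```

The tip shows at about (206,220), again some 10 px above the projection, so the real fingertip seems higher than reported. I'll feel for the cover in small steps.

>>> play_rows(increments="0 0 0 0 0 0.003 0;0 0 0 0 0 0.006 0;0 0 0 0 0 0.009 0;0 0 0 0 0 0.012 0;0 0 0 0 0 0.012 0")

```text
time: 3.1
ee_pos: [0.6426, -0.0445, 0.0923]
eef_rot: [0.997, -0.082, 0.001, 0.0]
ft_force: [-0.1, -0.0, -0.0]
width: 0.0008
grip_force: 0.0
```

>>> play_rows(increments="0 0 0 0 0 0.002 0;0 0 0 0 0 0.004 0;0 0 0 0 0 0.006 0;0 0 0 0 0 0.006 0")

```text
time: 3.5
ee_pos: [0.6427, -0.0446, 0.0865]
eef_rot: [0.997, -0.082, 0.001, 0.0]
ft_force: [-0.8, -0.5, 0.2]
width: 0.0006
grip_force: 0.0
```

>>> play_rows(increments="0 0 0 0 0 0.002 0;0 0 0 0 0 0.004 0;0 0 0 0 0 0.006 0;0 0 0 0 0 0.006 0")

```text
time: 3.9
ee_pos: [0.6427, -0.0445, 0.0805]
eef_rot: [0.997, -0.082, 0.001, 0.0]
ft_force: [-0.7, -0.0, -0.1]
width: 0.0001
grip_force: 0.0
```

```bash
python3 - <<'E'
from bench import *
from h import *
c=camera("scene"); np.savez("scene4.npz",**c);s=read_state()
to(s,[.642,-.043,.07],down(-.1625)); print(proj(c,s["ee_pos"]))
g=cv2.cvtColor(c["color"],cv2.COLOR_RGB2GRAY)[190:250,185:245]
for k in range(20,60): print(k+190,''.join('#' if x<42 else '.' for x in g[k]))
E
```

```text
now [ 0.6428 -0.0445  0.0807] t 3.95 F [ 0.1 -0.4  0.1] w 0.0005 g 0.0
rot [ 0.0001 -0.0028 -0.0017] shift [-0.0011 -0.0014  0.0107]
[210.17469824 239.15841391]
210 ...............###########........########################..
211 ...............#############......#######################...
212 ...............###############....#####################.....
213 ...............###############....####################......
214 ................##############...###################........
215 ................##############....####.##########...........
216 ................##############....####.#########............
217 ................##############.....###########..............
218 .................#############.....##########...............
219 .................#############.....########.................
220 .................#############.....#######..................
221 .................#############.....#####....................
222 .................#############......###.....................
223 .................#############..............................
224 .................########
[... 960 characters left out ...]
.....................###############..............
240 ..............................###############...............
241 ..............................###############...............
242 .............................################...............
243 .............................###############................
244 ...............................#############................
245 ................................###########.................
246 ............................................................
247 ............................................................
248 ............................................................
249 ............................................................
```

>>> play_rows(increments="0 0 0 0 0 0.003 0;0 0 0 0 0 0.006 0;0 0 0 0 0 0.009 0;0 0 0 0 0 0.009 0")

```text
time: 4.35
ee_pos: [0.6426, -0.0446, 0.0712]
eef_rot: [0.997, -0.082, 0.001, 0.0]
ft_force: [-0.7, -0.5, 0.7]
width: 0.0004
grip_force: 0.0
```

>>> play_rows(increments="0 0 0 0 0 0.003 0;0 0 0 0 0 0.006 0;0 0 0 0 0 0.008 0;0 0 0 0 0 0.008 0")

```text
time: 4.75
ee_pos: [0.6427, -0.0445, 0.0634]
eef_rot: [0.997, -0.082, 0.001, 0.0]
ft_force: [0.1, -0.7, 0.3]
width: 0.0004
grip_force: 0.0
```

```bash
python3 - <<'E'
from bench import *
from h import *
c=camera("scene"); np.savez("scene5.npz",**c);s=read_state()
to(s,[.642,-.043,.07],down(-.1625)); p=s["ee_pos"]+np.array([.012,.0133,0]); print(s["joint_positions"],proj(c,p),proj(c,p+[0,0,.035]))
g=cv2.cvtColor(c["color"],cv2.COLOR_RGB2GRAY)[190:250,185:245]
for k in range(25,60): print(k+190,''.join('#' if x<42 else '.' for x in g[k]))
E
```

```text
now [ 0.6428 -0.0445  0.0637] t 4.8 F [ 0.9 -0.  -0.3] w 0.0003 g 0.0
rot [ 0.0001 -0.0027 -0.0017] shift [-0.0011 -0.0014 -0.0064]
[ 0.33556713  0.49857172 -0.44953206  1.52948615  0.22906822  1.16320312
 -1.8918346 ] [212.23918454 249.84199575] [210.8934768  237.90659841]
215 ..............#####...##..........##########################
216 ...............##########.........##########################
217 ................##########........########################..
218 ................#############.....#######################...
219 ................##############....####################......
220 ................###############...###################.......
221 .................#############....#################.........
222 .................#############.....###############..........
223 .................#############.....#############............
224 .................#############.....############.............
225 ..................############.....##########...............
226 ..................############.....#########................
227 ..................#############.....#####
[... 749 characters left out ...]
.....................###############..............
240 ..............................###############...............
241 ..............................###############...............
242 .............................################...............
243 .............................###############................
244 ..............................##############................
245 ................................###########.................
246 ............................................................
247 ............................................................
248 ............................................................
249 ............................................................
```

>>> play_rows(increments="0 0 0 0 0 0.003 0;0 0 0 0 0 0.006 0;0 0 0 0 0 0.009 0;0 0 0 0 0 0.009 0")

```text
time: 5.2
ee_pos: [0.6427, -0.0445, 0.0543]
eef_rot: [0.997, -0.082, 0.001, 0.0]
ft_force: [-0.5, -0.5, 0.4]
width: 0.0005
grip_force: 0.1
```

>>> play_rows(increments="0 0 0 0 0 0.002 0;0 0 0 0 0 0.004 0;0 0 0 0 0 0.004 0")

```text
time: 5.5
ee_pos: [0.6434, -0.0446, 0.053]
eef_rot: [0.997, -0.082, 0.002, 0.0]
ft_force: [-8.5, -0.2, 16.0]
width: 0.0002
grip_force: 8.8
```

>>> play_rows(increments="0 0 0 0 0 0.002 0;0 0 0 0 0 0.002 0")

```text
time: 5.7
ee_pos: [0.6437, -0.0442, 0.0526]
eef_rot: [0.997, -0.082, 0.003, 0.0]
ft_force: [-12.7, 1.1, 28.0]
width: 0.0007
grip_force: 15.2
```

Contact came at a reported z of about 0.0535, with the force along the slope normal. That puts the real fingertip about 36 mm above the reported TCP. I'll raise 10 mm and push the tab along +y.

>>> play_rows(increments="0 0 0 0 0 -0.011 0;0 0 0 0 0 -0.011 0;0 0 0 0 -0.01 -0.011 0;0 0 0 0 -0.02 -0.011 0;0 0 0 0 -0.03 -0.011 0;0 0 0 0 -0.04 -0.011 0;0 0 0 0 -0.05 -0.011 0;0 0 0 0 -0.05 -0.011 0")

```text
time: 6.5
ee_pos: [0.6512, 0.0074, 0.0597]
eef_rot: [0.997, -0.081, 0.001, -0.0]
ft_force: [-0.3, -0.2, 0.7]
width: 0.0004
grip_force: 0.0
```

```bash
python3 - <<'E'
from bench import *
from h import *
c=camera("scene"); np.savez("scene6.npz",**c);s=read_state()
to(s,[.642,-.043,.07],down(-.1625))
g=cv2.cvtColor(c["color"],cv2.COLOR_RGB2GRAY)[200:270,200:270]
for k in range(10,65): print(k+200,''.join('#' if x<42 else '.' for x in g[k]))
E
```

```text
now [0.6512 0.0064 0.0598] t 6.55 F [ 0.5 -1.   1.1] w 0.0004 g 0.0
rot [-0.0008 -0.003   0.0001] shift [-0.0011  0.0502 -0.0102]
210 #####.###......#################################.##########.##..######
211 ##########........##########################.#######.####..###########
212 ###############.....################################.########.#.#.####
213 ########.##..####.....###################################.###...######
214 ##########....####.....#######################################..######
215 ##########....#####......#########.###################################
216 #########.....########....############################################
217 .########....##########......############.################.##########.
218 ..#######..##############......##########.#######.####.#############..
219 ....#####...######.#####.###....###############.#######.############..
220 ......####..##################....###########.########.#############..
221 ........###.############...#####..#########.#####...################..
222 .............###########....##########.#.##..####...##############
[... 2454 characters left out ...]
.........................
256 ......................................................................
257 ......................................................................
258 ......................................................................
259 ......................................................................
260 ......................................................................
261 ......................................................................
262 ......................................................................
263 ......................................................................
264 ......................................................................
```

>>> play_rows(increments="0 0 0 0 -0.012 0 0;0 0 0 0 -0.024 0 0;0 0 0 0 -0.036 0 0;0 0 0 0 -0.048 0 0;0 0 0 0 -0.06 0 0;0 0 0 0 -0.07 0 0;0 0 0 0 -0.076 0 0;0 0 0 0 -0.076 0 0")

```text
time: 7.35
ee_pos: [0.6635, 0.0816, 0.0599]
eef_rot: [0.997, -0.081, 0.001, -0.0]
ft_force: [0.1, -1.1, -0.2]
width: 0.0006
grip_force: 0.0
```

>>> play_rows(increments="0 0 0 0 -0.003 0 0;0 0 0 0 -0.006 0 0;0 0 0 0 -0.006 0 0")

```text
time: 7.65
ee_pos: [0.6644, 0.0857, 0.0598]
eef_rot: [0.997, -0.082, 0.001, 0.0]
ft_force: [-0.1, -1.1, -0.9]
width: 0.0003
grip_force: 0.5
```

>>> play_rows(increments="0 0 0 0 -0.003 0 0;0 0 0 0 -0.005 0 0;0 0 0 0 -0.005 0 0")

```text
time: 7.95
ee_pos: [0.6653, 0.091, 0.0598]
eef_rot: [0.997, -0.082, 0.001, 0.0]
ft_force: [-1.0, -1.3, -0.8]
width: 0.0004
grip_force: 0.6
```

>>> play_rows(increments="0 0 0 0 -0.003 0 0;0 0 0 0 -0.005 0 0;0 0 0 0 -0.005 0 0")

```text
time: 8.25
ee_pos: [0.6662, 0.0961, 0.0598]
eef_rot: [0.997, -0.082, 0.002, -0.0]
ft_force: [-0.9, -1.0, -0.4]
width: 0.0003
grip_force: 0.5
```

```bash
python3 - <<'E'
from bench import *
from h import *
s=read_state(); print(s["ft_force"],s["ee_pos"],s["time"])
c,sn=np.cos(-.1625),np.sin(-.1625);d=s["ee_pos"]-np.array([.6714,.0488,0]);print(c*d[0]+sn*d[1],-sn*d[0]+c*d[1])
E
```

```text
[-0.89957093 -0.98985662 -0.41483489] [0.66617824 0.09613662 0.05981751] 8.25
-0.01281135729838218 0.045868200925645815
```

>>> play_rows(increments="0 0 0 0 -0.002 0 0;0 0 0 0 -0.004 0 0;0 0 0 0 -0.004 0 0")

```text
time: 8.55
ee_pos: [0.6665, 0.0974, 0.0597]
eef_rot: [0.997, -0.083, 0.001, 0.002]
ft_force: [-3.5, -7.1, 2.1]
width: 0.0007
grip_force: 3.8
```

```bash
python3 - <<'E'
from bench import *
from h import *
s=read_state(); print(s["ft_force"],s["ee_pos"],s["time"])
c=camera("scene");T=camera("top"); np.savez("scene7.npz",**c)
a=cv2.resize(c["color"][180:330,150:320],(400,353),interpolation=cv2.INTER_CUBIC);b=cv2.resize(T["color"][100:250,220:390],(400,353),interpolation=cv2.INTER_CUBIC)
cv2.imwrite("pics/p4.png",cv2.convertScaleAbs(np.hstack([a,b])[:,:,::-1],alpha=1.6,beta=5))
E
```

```text
[-3.47092945 -7.09847888  2.12949499] [0.66647693 0.09744021 0.05970112] 8.55
```

View pics/p4.png

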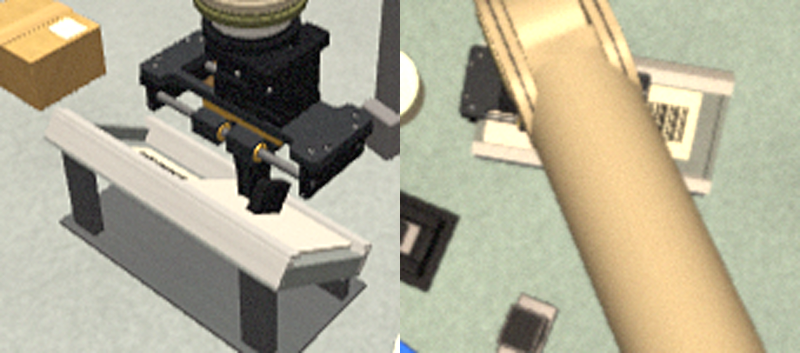

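Force rose to 7 N when the cover met its end stop, and both views show the card bare. Next: back off, lift, open, and go to the scanner.

>>> play_rows(increments="0 0 0 0 0.006 0 0;0 0 0 0 0.006 -0.045 0;0 0 0 0 0.006 -0.09 0;0 0 0 0 0.006 -0.13 0;0 0 0.06 -0.02 -0.02 -0.15 0.5;0 0 0.12 -0.05 -0.05 -0.15 1;0 0 0.18 -0.08 -0.08 -0.15 1;0 0 0.235 -0.11 -0.11 -0.15 1")

```text
time: 9.45
ee_pos: [0.5748, 0.228, 0.21]
eef_rot: [0.98, -0.199, 0.002, -0.001]
ft_force: [-0.1, 0.3, -0.3]
width: 0.0246
grip_force: 0.0
```

```bash
python3 - <<'E'
from bench import *
from h import *
to(read_state(),[.5385,.2885,.18],down(-.40))
E
```

```text
now [0.5748 0.228  0.21  ] t 9.45 F [-0.1  0.3 -0.3] w 0.0246 g 0.0
rot [-0.0023 -0.0035 -0.0012] shift [-0.0572 -0.0414  0.0299]
```

>>> play_rows(increments="0 0 0 -0.03 -0.02 0 1;0 0 0 -0.057 -0.041 0 1;0 0 0 -0.057 -0.041 0 1;0 0 0 -0.057 -0.041 0.02 1;0 0 0 -0.057 -0.041 0.02 1")

```text
time: 9.95
ee_pos: [0.5379, 0.2865, 0.1875]
eef_rot: [0.98, -0.197, 0.001, 0.001]
ft_force: [-0.3, -0.1, -1.2]
width: 0.0644
grip_force: 0.0
```

```bash
python3 - <<'E'
from bench import *
from h import *
T=camera("top");S=camera("scene");np.savez("top8.npz",**T);np.savez("scene8.npz",**S)
to(read_state(),[.5385,.2885,.0785],down(-.40))
a=cv2.resize(T["color"][105:215,200:370],None,fx=2.35,fy=2.35,interpolation=cv2.INTER_CUBIC);b=cv2.resize(S["color"][130:330,160:420],None,fx=1.53,fy=1.53,interpolation=cv2.INTER_CUBIC)
h=np.zeros((310,800,3),np.uint8);h[:a.shape[0],:a.shape[1]]=a;h[:b.shape[0],400:400+b.shape[1]]=b[:310]
cv2.imwrite("pics/p5.png",cv2.convertScaleAbs(h[:,:,::-1],alpha=1.6,beta=5))
E
```

```text
now [0.5392 0.286  0.1895] t 10.05 F [0.4 0.5 0.4] w 0.0721 g 0.0
rot [-0.0006 -0.0026  0.0009] shift [-0.0019 -0.0019  0.111 ]
```

View pics/p5.png

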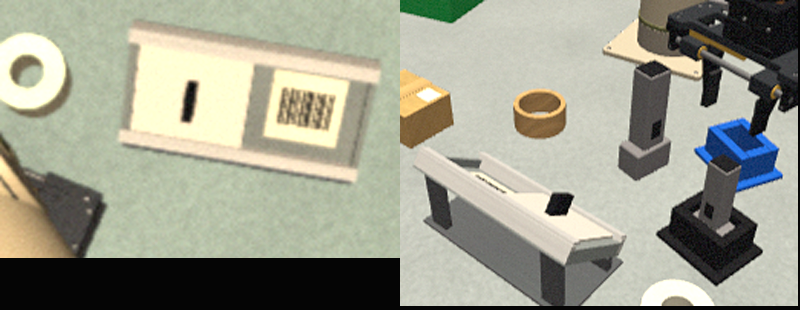

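Cover fully open, with the card bare at about (302,108) in the top part of the picture. The fingers straddle above the scanner. I'll check the tip alignment and measure the card.

```bash
python3 - <<'E'
from h import *
T=load("top",8);S=load("scene",8)
p=np.array([.5392,.286,.2255]); ty=np.array([np.sin(-.4),-np.cos(-.4),0])
for k in (-.044,0,.044): print("pred tip inner",proj(S,p+k*ty))
print("seen",(160+(710-400)/1.53,130+105/1.53),(160+(757-400)/1.53,130+135/1.53))
# card: bright region, filled
im=T["color"].astype(int); m=((im.min(2)>115)).astype(np.uint8)
x0,y0=310,130
sub=m[y0:y0+45,x0:x0+40]
n,l,st,ce=cv2.connectedComponentsWithStats(sub); k=1+np.argmax(st[1:,4]); 
for r in sub[::2]: print(''.join('#' if v else '.' for v in r))
for i in range(1,n):
    if st[i,4]>100:
        cn=cv2.findContours((l==i).astype(np.uint8),0,1)[0][0]; rc=cv2.minAreaRect(cn); print(st[i],rc)
        u=(rc[0][0]+x0,rc[0][1]+y0); print(u,onz(T,u,.0752))
print("tab now")
g=cv2.cvtColor(T["color"],cv2.COLOR_RGB2GRAY); mm=(g[130:165,270:292]<60).astype(np.uint8);M=cv2.moments(mm);u=(M["m10"]/M["m00"]+270,M["m01"]/M["m00"]+130);print(u,onz(T,u,.1145))
E
```

```text
pred tip inner [394.88646869 219.05834027]
pred tip inner [376.38274742 207.79792111]
pred tip inner [359.23597814 197.3632736 ]
seen (362.6143790849673, 198.62745098039215) (393.33333333333337, 218.23529411764707)
#######################.................
....###############################.....
................########################
.......############........#.###########
.......########################.........
.......###############################..
......####......######################..
......###..................##########...
.....####........................####...
.....###.........................###....
.....###........................####....
....####........................###.....
....###........................####.....
....###........................####.....
...########..##................###......
...#####################......####......
...##############################.......
..............###################.......
..........................#######.......
........................................
........................................
###########.............................
######################..................
[  0   0  40   8 174] ((19.716217041015625, 2.202702522277832), (39.620155334472656, 5.096368312835693), 9.462321281433105)
(329.7162170410156, 132.20270252227783) [ 0.71643207 -0.01962871  0.0752    ]
[  3   5  35  32 480] ((19.880001068115234, 20.65999984741211), (30.947185516357422, 28.532230377197266), 10.30484676361084)
(329.88000106811523, 150.6599998474121) [ 0.66593703 -0.020066    0.0752    ]
tab now
(280.05970149253733, 147.98507462686567) [0.66500618 0.11315299 0.1145    ]
```

>>> play_rows(increments="0 0 0 -0.002 -0.002 0.015 1;0 0 0 -0.002 -0.002 0.03 1;0 0 0 -0.002 -0.002 0.05 1;0 0 0 -0.002 -0.002 0.07 1;0 0 0 -0.002 -0.002 0.09 1;0 0 0 -0.002 -0.002 0.105 1;0 0 0 -0.002 -0.002 0.112 1;0 0 0 -0.002 -0.002 0.112 1")

```text
time: 10.85
ee_pos: [0.5382, 0.2882, 0.0765]
eef_rot: [0.98, -0.198, 0.001, 0.0]
ft_force: [-0.5, 0.1, -0.2]
width: 0.0869
grip_force: 0.0
```

>>> play_rows(increments="0 0 0 0 0 0 0.3;0 0 0 0 0 0 0.3;0 0 0 0 0 0 0.3;0 0 0 0 0 0 0.3;0 0 0 0 0 0 0.3;0 0 0 0 0 0 0.3;0 0 0 0 0 0 0.3", grip_force=35)

```text
time: 11.55
ee_pos: [0.5386, 0.2886, 0.0774]
eef_rot: [0.98, -0.198, 0.002, -0.0]
ft_force: [0.2, -0.1, 0.1]
width: 0.0392
grip_force: 0.0
```

>>> play_rows(increments="0 0 0 0 0 0 0.2;0 0 0 0 0 0 0.2;0 0 0 0 0 0 0.2;0 0 0 0 0 0 0.2", grip_force=35)

```text
time: 11.95
ee_pos: [0.5386, 0.2886, 0.0774]
eef_rot: [0.98, -0.198, 0.002, -0.0]
ft_force: [0.1, -0.8, -0.4]
width: 0.0335
grip_force: 35.0
```

>>> play_rows(increments="0 0 0 0 0 0 0;0 0 0 0 0 -0.01 0;0 0 0 0 0 -0.025 0;0 0 0 0 0 -0.04 0;0 0 0 0 0 -0.06 0;0 0 0 0 0 -0.09 0;0 0 0 0 0 -0.12 0;0 0 0 0 0 -0.15 0", grip_force=40)

```text
time: 12.75
ee_pos: [0.5381, 0.2887, 0.2303]
eef_rot: [0.98, -0.198, 0.002, -0.001]
ft_force: [0.7, 0.2, -1.9]
width: 0.0339
grip_force: 40.0
```

```bash
cat >> h.py <<'E'
YAW=-.1625; X=np.array([np.cos(YAW),np.sin(YAW),0]); Y=np.array([-np.sin(YAW),np.cos(YAW),0]); a35=np.radians(35)
N=-np.sin(a35)*X+np.cos(a35)*np.array([0,0,1]); U=np.cos(a35)*X+np.sin(a35)*np.array([0,0,1])
CARD=np.array([.6668,-.0197,.0752])
RT=R.from_matrix(np.column_stack([U,np.cross(-N,U),-N]))
E
python3 - <<'E'
from bench import *
from h import *
s=read_state()
S=camera("scene");np.savez("scene9.npz",**S)
cv2.imwrite("pics/p6.png",cv2.convertScaleAbs(cv2.resize(S["color"][60:330,250:430,::-1],None,fx=2.2,fy=2.2),alpha=1.6,beta=5))
# gripped: window z=.010 when state z=.0774 -> window .0674 beyond state TCP along tool z
L=.0674
for d in (.12,.07):
    print(d,"goal TCP",CARD+N*(d+L)); to(s,CARD+N*(d+L),RT)
E
```

```text
0.12 goal TCP [ 0.56072784 -0.00230993  0.22870909]
now [0.5381 0.2887 0.2303] t 12.75 F [ 0.7  0.2 -1.9] w 0.0339 g 39.96834419318475
rot [ 0.0709  0.6038 -0.2297] shift [0.1339 0.2594 0.0016]
0.07 goal TCP [ 0.58902884 -0.00694976  0.18775149]
now [0.5381 0.2887 0.2303] t 12.75 F [ 0.7  0.2 -1.9] w 0.0339 g 39.96834419318475
rot [ 0.0709  0.6038 -0.2297] shift [0.1616 0.2527 0.0427]
```

View pics/p6.png

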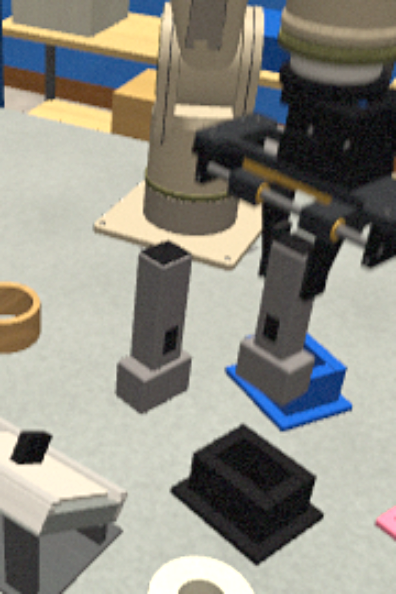

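The scanner is out of the dock and straight in the grip. Next: transit while tilting, to a standoff 120 mm from the card.

>>> play_rows(increments="0 0 0 0.008 0.016 -0.015 0;0.005 0.04 -0.015 0.02 0.045 -0.025 0;0.014 0.12 -0.045 0.037 0.08 -0.025 0;0.026 0.22 -0.084 0.055 0.115 -0.025 0;0.038 0.32 -0.122 0.075 0.15 -0.02 0;0.05 0.42 -0.16 0.095 0.185 -0.01 0;0.061 0.52 -0.198 0.115 0.22 -0.005 0;0.071 0.604 -0.23 0.128 0.245 0 0")

```text
time: 13.6
ee_pos: [0.5605, 0.0107, 0.2288]
eef_rot: [0.95, -0.077, 0.302, 0.025]
ft_force: [0.4, -0.6, -2.0]
width: 0.0337
grip_force: 40.0
```

```bash
python3 - <<'E'
from bench import *
from h import *
s=read_state(); to(s,CARD+N*(.12+.0674),RT); print(s["joint_positions"])
E
```

```text
now [0.5605 0.0107 0.2288] t 13.6 F [ 0.4 -0.6 -2. ] w 0.0337 g 39.97094153543003
rot [ 0.001  -0.0041  0.0008] shift [0.0019 0.0128 0.0014]
[-0.19991137 -0.292496   -0.06117567  2.1535706   0.33648028  0.73859496
 -2.18361317]
```

>>> play_rows(increments="0 -0.003 0 0.001 0.006 0 0;0 -0.003 0 0.001 0.013 0 0;0 -0.003 0 0.001 0.013 0 0;0 -0.003 0 0.001 0.013 0 0")

```text
time: 14.0
ee_pos: [0.5605, 0.0013, 0.2295]
eef_rot: [0.951, -0.077, 0.298, 0.024]
ft_force: [-0.6, -0.3, -0.7]
width: 0.0339
grip_force: 40.0
```

```bash
python3 - <<'E'
from bench import *
from h import *
S=camera("scene");T=camera("top");np.savez("scene10.npz",**S);np.savez("top10.npz",**T)
s=read_state(); to(s,CARD+N*(.07+.0674),RT)
R0=R.from_quat(s["eef_rot"]); W=s["ee_pos"]+R0.apply([0,0,.0674])
# predicted head corners: head 36 (tool x) x58 (tool y), at window and 40 back
for off,nm in ((np.zeros(3),"toolz"),(np.array([0,0,.0365])-.0365*-R0.apply([0,0,1])*1,"worldz")):
    pts={ (i,j,k):np.round(proj(S,W+off+R0.apply([i*.018,j*.029,-.04*k])),1).tolist() for i in(-1,1) for j in(-1,1) for k in (0,1)}
    print(nm,W+off,pts)
g=cv2.cvtColor(S["color"],cv2.COLOR_RGB2GRAY)[150:245,175:265]
for k in range(0,95,2): print(k+150,''.join(' .:-=+*#%@'[min(9,int(x)//22)] for x in g[k]))
E
```

```text
now [0.5602 0.0013 0.2288] t 14.1 F [ 1.2 -0.1 -1.5] w 0.0333 g 39.96989375562407
rot [-0.0002  0.0038  0.0017] shift [0.0011 0.0035 0.0507]
toolz [ 0.59812409 -0.00490302  0.17341873] {(-1, -1, 0): [248.5, 206.8], (-1, -1, 1): [255.2, 189.6], (-1, 1, 0): [229.4, 197.1], (-1, 1, 1): [235.7, 180.5], (1, -1, 0): [238.6, 205.0], (1, -1, 1): [245.5, 187.2], (1, 1, 0): [219.1, 195.0], (1, 1, 1): [225.7, 177.8]}
worldz [ 0.61867293 -0.00826538  0.17994058] {(-1, -1, 0): [241.7, 208.6], (-1, -1, 1): [248.6, 191.1], (-1, 1, 0): [222.5, 198.7], (-1, 1, 1): [228.9, 181.8], (1, -1, 0): [231.4, 206.8], (1, -1, 1): [238.4, 188.7], (1, 1, 0): [211.8, 196.6], (1, 1, 1): [218.4, 179.0]}
150 +++++++++++++++++++++++++++++++++++++++++++++++++++++++++++++++++-::-------------:..      
152 +++++++++++++++++++++++++++++++++++++++++++++++++++++++++++++++++++-------------:..       
154 ++++++++++++++++++++++++++++++++++++++++++++++++++++++++++++++++++=-------------:.        
156 +++++++++++++++++++++++++++++++++++++++++++++++++++++++++++++++++=-------------...       .
158 ++++++++++++++++++++++++++++++++++++
[... 3439 characters left out ...]
+++++++++++++++++++++++++++++++++++
232 +++++++++*****+==+===+++++++++++++++++++++***+++++++++++++++++++++++++++++++++++++++++++++
234 ++++++++*+++****+-:.::::::-----------==++++++****+++++++++++++++++++++++++++++++++++++++++
236 +++++++++++++++****+=-::::::::::::::::++++++++++*****+++++++++++++++++++++++++++++++++++++
238 ++++++++++++++++++*****=-::::::::::::+++++++++++++++****++++++++++++++++++++++++++++++++++
240 ++++++++++++++++++++++****++=========++++++++++++++++++****+++++++++++++++++++++++++++++++
242 =+++++++++++++++++++++++******++**+++++=+++++++++++++++++++****+++++++++++++++++++++++++++
244 +--=++++++++++++++++++++++++******+++###*+==++++++++++++++++++****++++++++++++++++++++++++
```

The head corners land within 1–2 px of the model with the offset along the tool axis. Now the final approach.

>>> play_rows(increments="0 0 0 0.001 0.001 0.01 0;0 0.002 0.001 0.001 0.002 0.02 0;0 0.004 0.002 0.001 0.003 0.03 0;0 0.004 0.002 0.001 0.003 0.04 0;0 0.004 0.002 0.001 0.003 0.047 0;0 0.004 0.002 0.001 0.003 0.05 0;0 0.004 0.002 0.001 0.003 0.05 0;0 0.004 0.002 0.001 0.003 0.05 0")

```text
time: 14.9
ee_pos: [0.5881, -0.0074, 0.1879]
eef_rot: [0.95, -0.078, 0.3, 0.025]
ft_force: [0.2, 0.1, -2.0]
width: 0.034
grip_force: 40.0
```

```bash
python3 - <<'E'
from bench import *
from h import *
S=camera("scene");T=camera("top");np.savez("scene11.npz",**S);np.savez("top11.npz",**T)
s=read_state(); to(s,CARD+N*(.07+.0674),RT)
R0=R.from_quat(s["eef_rot"]); W=s["ee_pos"]+R0.apply([0,0,.0674])
print(W, "dist",(W-CARD)@N,"lat",(W-CARD)@U,(W-CARD)@Y)
print({(i,j,k):np.round(proj(S,W+R0.apply([i*.018,j*.029,-.04*k])),1).tolist() for i in(-1,1) for j in(-1,1) for k in (0,1)})
g=cv2.cvtColor(S["color"],cv2.COLOR_RGB2GRAY)[175:235,190:265]
for k in range(60): print(k+175,''.join(' .:-=+*#%@'[min(9,int(x)//22)] for x in g[k]))
E
```

```text
now [ 0.5881 -0.0074  0.1882] t 15.0 F [-0.6 -0.1 -1.7] w 0.0336 g 39.969631877029315
rot [ 0.0004 -0.0006 -0.0012] shift [ 0.0004 -0.0006  0.0008]
[ 0.62630041 -0.01372662  0.13296831] dist 0.07079892148038366 lat -0.0003953577696511959 -0.0006575733568347925
{(-1, -1, 0): [238.5, 227.1], (-1, -1, 1): [245.2, 210.3], (-1, 1, 0): [220.0, 216.8], (-1, 1, 1): [226.3, 200.5], (1, -1, 0): [228.4, 226.0], (1, -1, 1): [235.2, 208.5], (1, 1, 0): [209.5, 215.4], (1, 1, 1): [216.0, 198.5]}
175 ++++++++++++++++++++++++++++++++++++++++++-------------:..        +++++++++
176 +++++++++++++++++++++++++++++++++++++++++=-------------..        -+++++++++
177 +++++++++++++++++++++++++++++++++++++++++-------------:..        ++++++++++
178 ++++++++++++++++++++++++++++++++++++++++=-------------:..       .++++++++++
179 ++++++++++++++++++++++++++++++++++++++++-------------:.....     -++++++++++
180 ++++++++++++++++++++++++++++++++++++++++-------------:::.:...=.:+++++++++++
181 +++++++++++++++++++++++++++++++++++++++=-------------.:.:::.:+=++++++++++++
182 +++++++++++++++++++++++++++++++++++++++-----------
[... 3485 characters left out ...]
+++++++++++++++++++++++++++++=+=-=++++++++++++++++++++++++++
227 +++++++++++++++++++++++++++++++++++++++++++++++++++++++++++++++++++++++++++
228 +++++++++++++++++++++++++++++++++++++++++++++++++++++++++++++++++++++++++++
229 +++++++++++++++++++++++**++++++++++++++++++++++++++++++++++++++++++++++++++
230 +++++++++++++++++++++++****++++++++++++++++++++++++++++++++++++++++++++++++
231 +++++++++++++++++++++++++****++++++++++++++++++++++++++++++++++++++++++++++
232 ==+=+++++++++++++++++++++++***+++++++++++++++++++++++++++++++++++++++++++++
233 +--------=========++++++++++*****++++++++++++++++++++++++++++++++++++++++++
234 *+-..::::::-----------=+++++++****+++++++++++++++++++++++++++++++++++++++++
```

The head corners match the prediction within about 1.5 px. By the model the window is 71 mm from the card and under 1 mm off centre. I'll hold briefly, then hand in.

>>> play_rows(increments="0 0 0 0 0 0.001 0;0 0 0 0 0 0.001 0;0 0 0 0 0 0.001 0;0 0 0 0 0 0.001 0")

```text
time: 15.4
ee_pos: [0.5886, -0.0076, 0.1869]
eef_rot: [0.951, -0.078, 0.3, 0.025]
ft_force: [0.4, -0.3, -1.9]
width: 0.0336
grip_force: 40.0
```

```bash
python3 - <<'E'
from bench import *
from h import *
s=read_state(); to(s,CARD+N*(.07+.0674),RT); print(np.abs(s["joint_vel"]).max())
print(close_job())
E
```

```text
now [ 0.5886 -0.0076  0.1869] t 15.4 F [ 0.4 -0.3 -1.9] w 0.0336 g 39.969771103933454
rot [ 0.0006 -0.0001 -0.0011] shift [ 0.0007 -0.0007 -0.0005]
0.0014578382751197312
the job is handed in; nothing more can be done
None
```

I handed the job in at 15.4 s: the cover is open to its end stop, and the scanner is held still in the gripper facing the card squarely, by my measurements about 70 mm away and within about 1 mm of its middle; no verdict came back.

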